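Turn up the closet light on the dimmer's slide bar and shut its flap

ROBOT

A 6-joint arm with a two-finger parallel gripper is mounted at the origin on the work surface. World frame = base frame: x ahead of the robot, y to its left, z up, the work surface at z = 0. Lengths are in m, angles in rad, forces in N, time in s.
With the tool pointing down it reaches from about 0.35 to 0.95 m from the base axis. Payload 17.4 kg.
Tool frame: the origin (TCP) lies between the finger pads; the fingertips stand 22 mm ahead of it and the grasp point (between the pads) lies 3 mm ahead of it; z points along the fingers, y is the direction in which the jaws open and shut (so a half turn about z gives the same grasp; the last joint's range is limited). The gripper opens to 93 mm and grips with 3 to 60 N. Pads are 15 mm wide; open, the fingers measure 128 mm over their backs; the gripper's body (75 mm by 188 mm) begins 65 mm behind the grasp point.
Start: joints at [-1.3, 0.116, 1.442, -0, 1.584, -0.038], TCP at [0.205, -0.643, 0.241] pointing down, gripper open.
Joint ranges: [-2.83, 2.83], [-0.83, 2.19], [0.07, 2.5], [-1.14, 4.28], [0.01, 3], [-2.97, 2.97]. Speed limits (rad/s): [1.89, 1.89, 2.22, 3.14, 3.14, 3.14].

INTERFACE

Orientations are given as a unit quaternion [w, x, y, z].
In Python, from bench import r gives the robot as it stands. Calls block until the motion is done:
- r.movep(position, orientation): joint-space move of the TCP to a pose.
- r.move_l(position, frame=None, speed=0.15, force_limit=None): straight line of the TCP; frame=None keeps the orientation; speed is the mean speed in m/s. With force_limit (N) it stops when the force on the tool has changed by that much, and returns True; else False.
- r.movej(angles): joint-space move.
- r.grip(opening): finger opening in m; the grip force is fixed at half the most; returns when the fingers have stopped.
- r.hold(seconds).
- r.ik(position, orientation): joint angles nearest the present ones, or None.
- r.sense(): the state.
- r.grab_frame(name): name is "side" or "top" or "wrist"; returns (picture, depth): 480x640x3 uint8, red, green, blue; 480x640 float32, m along the optical axis (not along the pixel's ray), 0 where there is no reading.
- r.camera_model(name): a dict with "K" (3x3 intrinsics, pixels), "view" (4x4, takes a point from world to camera coordinates); the wrist camera has in their place "T_tool_cam" (4x4, takes a point from camera to tool coordinates, whose origin is the TCP and whose axes are the flange's). Camera axes: x right, y down, z forward; pixel columns grow to the right and rows downward; lengths in m; the calibration is good to about 2 mm. The wrist camera is an equidistant fisheye: a pixel r from the principal point sees the ray r / f radians off the axis. A picture is of the moment at which its call begins: read the wrist's pose just before it. camera_model takes no time and is no camera call.
A pose or a line that the arm cannot do raises r.IKError and nothing moves.
- r.job_done(): hands the job in, once; it reports no verdict.
Trained networks look in the newest picture that a camera, given by its name, has taken for a name from the list of things; names that differ only in an ending like _2 or _b are one class to them, and where a whole thing is asked for, a point or a joint stands for the part that bears it (a point fixed in the world has none). Each returns a list of dicts, best first, with "score" (0 to 1); they miss things now and then, are a little off and sometimes report something else, mostly with a low value. They report only what shows in the picture. A call takes as long as a camera call.
- r.search_frame(camera, query): "bbox" ([left, top, right, bottom] in pixels, round what is visible of it).
- r.cut_out(camera, query): "region" (480x640 bool, what is visible of it) and "bbox" ([left, top, right, bottom] in pixels, round what is visible of it).
The state is a dict: "clock": time; "qpos": joint angles; "joint_velocities": joint speeds; "joint_efforts": joint torques, N m; "position": TCP position; "ee_rot": TCP orientation; "force": force on the tool from outside, world axes, zero at the start; "ft_torque": the same for the moment, N m; "opening": finger opening in m.
Only numpy, scipy, OpenCV 4.12 (cv2) and the standard library are available. Lean on these libraries where they do the work, as an engineer would, in place of code of your own. Each camera call takes 0.05 s, during which the arm holds its last target. There are 200 camera calls.

TASK

Turn the closet light up to full: in the open box, put a fingertip on the smallest dot of the black slide bar and run it lightly along the row of dots, without lifting off, to the biggest dot. Then push the clear flap down until it is fully shut on the box and move clear. Do not pick anything up, and leave the other things on the shelf where they are.

Things in the scene. Friction and masses are not known exactly. Their poses are not given: they have to be found in the camera images.
- wallbox: Beech bracket (235 x 315 mm) with a white dimmer box (180 x 270 mm) on it, screwed to the shelf. Origin on the shelf under the box's centre; x away from the robot at yaw 0, y left along the row of dots, z up. The box's face slopes down towards the robot by 15 degrees (0.262 rad) about y. A 6 mm wide collar round the face stands 16 mm above it.
- dot_small (a point): The smallest of seven white dots (3.6 mm across, growing to the right) on the black rubber slide bar, near the bar's left (+y) end, on its upper surface. The bar is 160 mm long (along the box's y) and 20 mm wide, its top 8 mm above the sloping face. Small dot to big dot is 132 mm; the bar goes on 14 mm past each.
- dot_mid (a point): The fourth dot, the middle of the bar, on its upper surface, 50 mm from the box's front edge and 130 mm from the flap's hinge. Axes: x up the slope away from the robot, y left along the row, z out of the face (15 degrees from vertical, leaning towards the robot).
- dot_big (a point): The biggest of the seven dots (13.8 mm across), at the bar's right (-y) end, on the bar's upper surface.
- slide_bar (a joint): How far the bar is pressed in, square to the face, in m: 0 at rest, 0.004 fully in. It is sprung, about 1 N per mm, sinks evenly wherever it is pressed, and comes back up by itself. Its small-dot end (45 mm), middle (70 mm) and big-dot end (45 mm) feel the touch separately.
- flap (a joint): Angle of the clear acrylic flap, hinged along the box's far edge, in rad: 0 shut flat on the collar, parallel to the sloping face, its outer side 11 mm above the slide bar; 1.83 standing plumb; up to 2.05. The hinge is stiff: the flap stays at any angle it is left at; about 1 to 3 N at the free edge moves it.
- flap_hinge (a point): Middle of the hinge line, on the flap's outer side (the side that is up when shut and faces away from the robot when open). Axes turn with the flap: x from the free edge to the hinge, y left along the hinge, z out of the outer side.
- flap_edge (a point): Middle of the flap's free edge, on its outer side, 180 mm from the hinge. The flap is 3 mm thick and 262 mm wide; at the middle a 60 mm wide thumb tab goes 11 mm further.
- tray: Bamboo tray, 150 x 112 x 22 mm, fixed, with five slots for AA cells; origin under its centre. Leave alone.
- cell_a: AA cell (14.5 x 50 mm) lying in the tray; origin under its middle. Leave alone.
- cell_b: AA cell lying in the tray, as above.
- cell_c: AA cell lying in the tray, as above.
- bulb_a: White pear-shaped LED bulb (60 mm across) standing in a cut-down carton (66 x 66 mm), 111 mm tall in all; origin under the carton. Leave alone.
- bulb_b: A second bulb in its carton, as above.
- remote: Red remote control, 150 x 44 x 16 mm, lying beside the box; origin under its centre, x along it. Leave alone.
- cup: Stainless steel cup, 76 mm across the rim, 85 mm tall, beside the box; origin under its centre. Leave alone.

How it is judged:
By the outcome, as a careful person would: the job done as asked, in the order asked, and still so for the second after the job is handed in, with the robot touching nothing.
It also fails if it takes over 64 s, if anything falls off the work surface, if the arm or the gripper's body presses on something with over 40 N, if the wrist force passes 120 N, or if a joint passes its speed limit or range.

## Working session

There is one attempt and no reset: what is moved stays moved. The work goes in short steps, each a Python script; the robot and the scene stay as the last script left them, time stands still between calls to the robot, and variables do not carry over. Pictures are saved under pics/ and viewed, about 8 in all and at most 12, crops included, and the job is handed in when it is done.

```bash
mkdir -p pics; ls; python3 - <<'E'
from bench import r
import cv2,numpy as np
for c in("top","side"):
    p,d=r.grab_frame(c); cv2.imwrite(f"pics/{c}1.png",p[:,:,::-1]); np.save(f"pics/{c}_d.npy",d)
    m=r.camera_model(c); print(c,np.round(m["K"],1).tolist(),np.round(m["view"],3).tolist())
    for q in("wallbox","dot_small","dot_mid","dot_big","slide_bar","flap","cup","remote","bulb_a","tray"):
        print(q,[(round(x["score"],2),np.round(x["bbox"]).tolist()) for x in r.search_frame(c,q)[:3]])
print(r.sense()["clock"])
E
```

```text
pics
top [[505.6, 0.0, 314.7], [0.0, 505.6, 239.9], [0.0, 0.0, 1.0]] [[-0.088, -0.996, -0.001, 0.05], [-0.971, 0.086, -0.224, 0.552], [0.223, -0.019, -0.975, 1.317], [0.0, 0.0, 0.0, 1.0]]
wallbox [(0.92, [245.0, 196.0, 365.0, 304.0])]
dot_small [(0.81, [277.0, 259.0, 339.0, 274.0])]
dot_mid [(0.82, [279.0, 262.0, 340.0, 278.0])]
dot_big [(0.59, [282.0, 262.0, 337.0, 277.0])]
slide_bar [(0.6, [277.0, 263.0, 336.0, 275.0])]
flap []
cup [(0.71, [367.0, 220.0, 397.0, 252.0])]
remote [(0.98, [222.0, 234.0, 250.0, 288.0]), (0.62, [275.0, 263.0, 337.0, 275.0]), (0.47, [243.0, 197.0, 356.0, 224.0])]
bulb_a [(0.97, [478.0, 267.0, 515.0, 302.0]), (0.62, [457.0, 194.0, 495.0, 226.0]), (0.25, [126.0, 239.0, 177.0, 293.0])]
tray [(0.84, [127.0, 238.0, 177.0, 291.0])]
side [[454.4, 0.0, 326.3], [0.0, 454.4, 237.7], [0.0, 0.0, 1.0]] [[-0.937, -0.349, 0.009, 0.484], [-0.235, 0.612, -0.755, 0.187], [0.258, -0.71, -0.655, 1.085], [0.0, 0.0, 0.0, 1.0]]
wallbox [(0.55, [252.0, 144.0, 381.0, 325.0])]
dot_small []
dot_mid [(0.64, [395.0, 148.0, 425.0, 185.0]), (0.58, [326.0, 231.0, 355.0, 276.0]), (0.19, [268.0, 144.0, 316.0, 261.0])]
dot_big [(0.89, [323.0, 234.0, 353.0, 276.0]), (0.51, [399.0, 146.0, 426.0, 184.0])]
slide_bar [(0.83, [329.0, 233.0, 352.0, 283.0]), (0.29, [218.0, 395.0, 241.0, 413.0])]
flap []
cup [(0.65, [331.0, 192.0, 354.0, 220.0])]
remote [(0.79, [256.0, 313.0, 322.0, 337.0]), (0.73, [268.0, 149.0, 316.0, 260.0])]
bulb_a [(0.91, [340.0, 139.0, 362.0, 173.0]), (0.64, [398.0, 146.0, 432.0, 184.0]), (0.32, [330.0, 233.0, 351.0, 281.0])]
tray [(0.75, [185.0, 367.0, 284.0, 452.0])]
1.1
```

```bash
python3 - <<'E'
import cv2,numpy as np
t=cv2.imread("pics/top1.png")[180:320,210:420]; s=cv2.imread("pics/side1.png")[120:360,220:440]
t=cv2.resize(t,(800,533),interpolation=cv2.INTER_CUBIC); cv2.imwrite("pics/t_crop.png",t)
s=cv2.resize(s,(550,600),interpolation=cv2.INTER_CUBIC); cv2.imwrite("pics/s_crop.png",s)
E
```

```text
(no output)
```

View pics/t_crop.png

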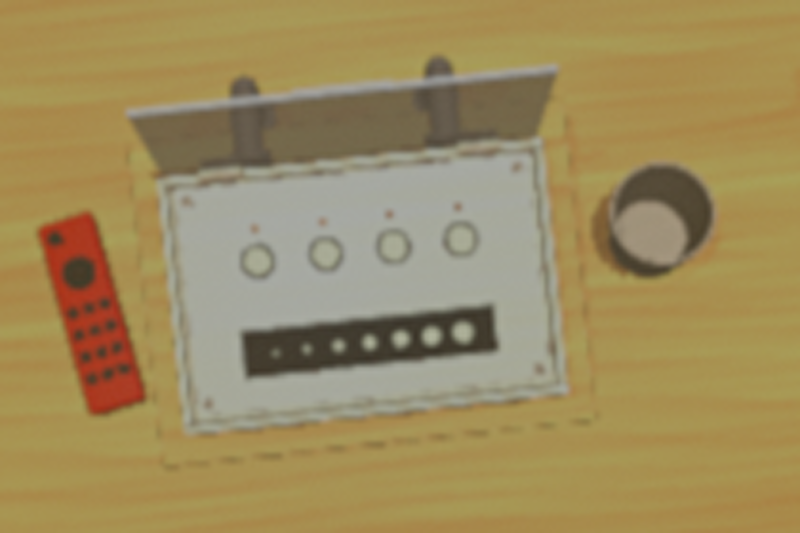

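View pics/s_crop.png

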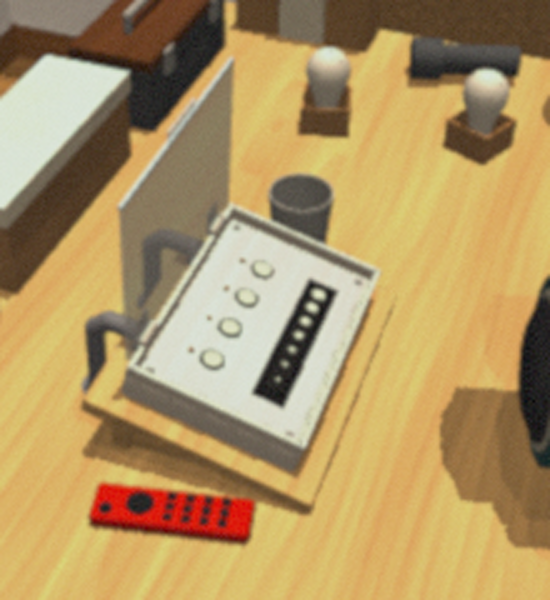

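The flap is open at about plumb. In top-frame pixels the dots run from about (283,273) for the smallest to (331,267) for the biggest. I'll turn these into positions and then look closer with the wrist camera.

```bash
cat > h.py <<'E'
from bench import r
import cv2,numpy as np
from scipy.spatial.transform import Rotation as R
def deproj(c,uv,d):
    m=r.camera_model(c);K=m["K"];V=np.linalg.inv(m["view"])
    p=np.array([(uv[0]-K[0][2])/K[0][0]*d,(uv[1]-K[1][2])/K[1][1]*d,d,1]);return (V@p)[:3]
def quat(M): return np.roll(R.from_matrix(M).as_quat(),1)
def box_axes(yaw,tilt=0.262):
    # columns: x up slope, y left, z out of face
    return (R.from_euler('z',yaw)*R.from_euler('y',-tilt)).as_matrix()
E
python3 - <<'E'
from h import *
d=np.load("pics/top_d.npy"); g=cv2.imread("pics/top1.png")
def D(u,v): 
    w=d[int(v)-1:int(v)+3,int(u)-1:int(u)+3]; return np.median(w[w>0])
P={}
for n,(u,v) in dict(small=(282.7,272.7),mid=(307.1,269.8),big=(331.5,267.4),remote=(236,261)).items():
    P[n]=deproj("top",(u,v),D(u,v)); print(n,P[n].round(4))
v=P["small"]-P["big"];print(np.linalg.norm(v),np.arctan2(-v[0],v[1]))
# face plane fit
m=r.camera_model("top"); pts=np.array([deproj("top",(u,v),d[v,u]) for v in range(230,285) for u in range(262,352) if d[v,u]>0])
A=np.c_[pts[:,:2],np.ones(len(pts))]
k=np.ones(len(pts),bool)
for _ in range(6):
    c=np.linalg.lstsq(A[k],pts[k,2],rcond=None)[0]; k=abs(A@c-pts[:,2])<.006
print("plane",c,"slope",np.arctan(np.hypot(*c[:2])),"yaw",np.arctan2(c[1],c[0]),k.mean())
s=r.sense();print(s["position"],s["ee_rot"],s["force"]);w=r.camera_model("wrist");print({a:np.round(b,3).tolist() if not isinstance(b,(str,int)) else b for a,b in w.items()})
E
```

```text
small [0.47   0.0942 0.0707]
mid [0.4721 0.0286 0.0703]
big [ 0.4727 -0.0371  0.0708]
remote [0.5236 0.2244 0.0166]
0.13127933234596068 0.020835145727186814Traceback (most recent call last):
  File "<stdin>", line 10, in <module>
  File "h.py", line 5, in deproj
    m=r.camera_model(c);K=m["K"];V=np.linalg.inv(m["view"])
ValueError: time passes only in moves, steps and waits
```

```bash
python3 - <<'E'
from h import *
d=np.load("pics/top_d.npy"); m=r.camera_model("top");K=np.array(m["K"]);V=np.linalg.inv(m["view"])
v,u=np.mgrid[230:285,262:352]; z=d[v,u]; P=np.stack([(u-K[0,2])/K[0,0]*z,(v-K[1,2])/K[1,1]*z,z],-1).reshape(-1,3); P=P[P[:,2]>0]@V[:3,:3].T+V[:3,3]
A=np.c_[P[:,:2],np.ones(len(P))];k=np.ones(len(P),bool)
for _ in range(8):
    c=np.linalg.lstsq(A[k],P[k,2],rcond=None)[0]; k=abs(A@c-P[:,2])<.005
print("plane",c,"slope",np.arctan(np.hypot(*c[:2])),"yaw",np.arctan2(c[1],c[0]),k.mean(),"z at mid",c@[.472,.0286,1])
s=r.sense();print(s["clock"],s["position"],s["ee_rot"],s["force"]);w=r.camera_model("wrist");print({a:np.round(b,3).tolist() if not isinstance(b,(str,int)) else b for a,b in w.items()})
B=box_axes(.021)
for sg in(1,-1):
  M=np.c_[-sg*B[:,0]*-1,-sg*B[:,1],-B[:,2]]; print(sg,np.linalg.det(M))
  for nm,p in dict(small=[.47,.0942,.0707],big=[.4727,-.0371,.0708]).items():
    for h in(.022,.2): print(nm,h,(lambda q:None if q is None else np.round(q,2))(r.ik(np.array(p)+B[:,2]*h,quat(M))))
E
```

```text
plane [ 0.26410441  0.00666526 -0.06100748] slope 0.2582873329826635 yaw 0.025231841269573882 0.8362418831168831 z at mid 0.0638404307138386
1.1 [ 0.20512056 -0.64306397  0.24063052] [-2.25233439e-05  9.88101952e-01  1.53800296e-01 -2.33421920e-06] [-1.0741107   0.72764383  0.13700208]
{'K': [[371.648, 0.0, 321.703], [0.0, 371.648, 242.971], [0.0, 0.0, 1.0]], 'T_tool_cam': [[-0.0, -0.968, -0.251, 0.069], [1.0, -0.0, 0.001, 0.0], [-0.001, -0.251, 0.968, -0.144], [0.0, 0.0, 0.0, 1.0]]}
1 1.0
small 0.022 [ 0.17 -0.44  2.19 -0.04  1.13  1.73]
small 0.2 [ 0.19 -0.62  2.03 -0.04  1.48  1.74]
big 0.022 [-0.16 -0.45  2.2   0.05  1.14  1.37]
big 0.2 [-0.19 -0.64  2.04  0.05  1.49  1.37]
-1 1.0
small 0.022 [ 0.17 -0.44  2.19 -0.04  1.13 -1.41]
small 0.2 [ 0.19 -0.62  2.03 -0.04  1.48 -1.41]
big 0.022 [-0.16 -0.45  2.2   0.05  1.14 -1.77]
big 0.2 [-0.19 -0.64  2.04  0.05  1.49 -1.78]
```

```bash
cat >> h.py <<'E'
def tool(yaw,tilt=0.262):
    B=box_axes(yaw,tilt); return np.c_[-B[:,0],B[:,1],-B[:,2]]
def wrist_to_plane(uv,pos,rot,p0,n):
    w=r.camera_model("wrist");K=np.array(w["K"]);T=np.array(w["T_tool_cam"])
    uv=np.atleast_2d(uv); a=(uv-K[:2,2])/K[0,0]; th=np.linalg.norm(a,axis=1)[:,None]
    ray=np.c_[a/np.maximum(th,1e-9)*np.sin(th),np.cos(th)]
    Rw=R.from_quat(np.roll(rot,-1)).as_matrix(); o=Rw@T[:3,3]+pos; D=ray@T[:3,:3].T@Rw.T
    return o+D*(((p0-o)@n)/(D@n))[:,None]
E
python3 - <<'E'
from h import *
r.grip(0.0)
B=box_axes(.023); mid=np.array([.4718,.0286,.0706])
r.movep(mid+B[:,2]*.13,quat(tool(.023)))
s=r.sense(); p,d=r.grab_frame("wrist"); cv2.imwrite("pics/w1.png",p[:,:,::-1]); np.save("pics/w_d.npy",d)
np.savez("pics/w1.npz",pos=s["position"],rot=s["ee_rot"]); print(s["clock"],s["position"],s["force"],s["opening"])
for q in("slide_bar","flap"): print(q,[(round(x["score"],2),np.round(x["bbox"]).tolist()) for x in r.search_frame("wrist",q)[:3]])
E
```

```text
5.075 [0.43833026 0.02739161 0.19625265] [-1.0978031  -0.5580432   0.56784898] 0.0004576894470914968
slide_bar [(0.57, [221.0, 228.0, 431.0, 258.0]), (0.55, [178.0, 383.0, 478.0, 420.0]), (0.19, [604.0, 207.0, 640.0, 301.0])]
flap [(0.62, [220.0, 225.0, 430.0, 257.0]), (0.57, [181.0, 382.0, 482.0, 419.0])]
```

View pics/w1.png

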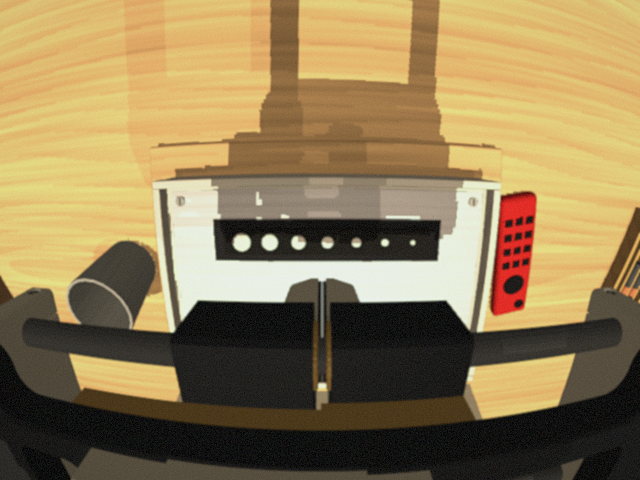

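The wrist picture shows the dots from the biggest at (242,242) to the smallest at (412,242), with a clear path to the bar. I'll measure them precisely by centroid.

```bash
python3 - <<'E'
from h import *
g=cv2.imread("pics/w1.png",0)[224:258,222:434]; z=np.load("pics/w1.npz")
n,l,st,c=cv2.connectedComponentsWithStats((cv2.GaussianBlur(g,(3,3),0)>85).astype(np.uint8))
o=[(c[i]+[222,224],st[i,4]) for i in range(1,n) if 4<st[i,4]<600 and st[i,2]<30]; o.sort(key=lambda t:t[0][0])
uv=np.array([t[0] for t in o]);print(uv.round(1).tolist(),[int(t[1]) for t in o])
N=box_axes(.023)[:,2]
P=wrist_to_plane(uv,z["pos"],z["rot"],np.array([.472,.0286,.0706]),N);print(P.round(4))
d=P[-1]-P[0];print(np.linalg.norm(d),np.arctan2(-d[0],d[1]))
D=np.load("pics/w_d.npy");print(D[238:247,285],D[236:250,395])
E
```

```text
[[241.4, 242.4], [269.3, 242.0], [297.8, 242.3], [327.0, 242.5], [356.0, 242.7], [384.5, 242.3], [412.3, 242.2]] [291, 252, 183, 130, 87, 67, 36]
[[ 0.4745 -0.0347  0.0709]
 [ 0.4738 -0.0127  0.0708]
 [ 0.4735  0.0093  0.0709]
 [ 0.4732  0.0316  0.0709]
 [ 0.4728  0.0538  0.071 ]
 [ 0.472   0.0759  0.0709]
 [ 0.4715  0.098   0.0709]]
0.13277379487045232 0.022963604304215804
[0.2815116  0.28097412 0.2811564  0.28196612 0.2813726  0.28177673
 0.282819   0.28248423 0.2814732 ] [0.28097698 0.28011206 0.28095898 0.28290656 0.2828195  0.28217876
 0.2810372  0.28260836 0.28175947 0.28269157 0.28268844 0.2817736
 0.28314403 0.2836929 ]
```

```bash
cat >> h.py <<'E'
YAW=.023; B=box_axes(YAW); MID=np.array([.4728,.0305,.0708])
def bp(x,y,h): return MID+B@np.array([x,y,h])      # box coords about dot_mid
def fn(n=1):
    f=[]
    for _ in range(n): f.append(r.sense()["force"]); r.hold(.02)
    f=np.array(f); return B.T@f.mean(0), f.std(0)
def tip():
    return B.T@(r.sense()["position"]-B[:,2]*.022-MID)
E
python3 - <<'E'
from h import *
Q=quat(tool(YAW))
r.movep(bp(0,.0665,.022+.03),Q)
r.move_l(bp(0,.0665,.022+.010),speed=.05)
f0,sd=fn(10); print("free",f0.round(2),sd.round(2),tip().round(4))
hit=r.move_l(bp(0,.0665,.022-.006),speed=.008,force_limit=1.3)
f,sd=fn(6); print(hit,"force",(f-f0).round(2),sd.round(2),"tip",tip().round(4),r.sense()["clock"])
np.save("pics/f0.npy",f0)
E
```

```text
free [-0.02 -0.02  0.01] [0.47 0.45 0.58] [0.0002 0.0665 0.0103]
True force [1.61 0.41 1.83] [0.38 0.54 0.29] tip [-0.0002  0.0665 -0.0004] 7.7833
```

```bash
python3 - <<'E'
from h import *
f0=np.load("pics/f0.npy")
f,_=fn(10); h=tip()[2]; print("start",(f-f0).round(2),tip().round(4))
for y in (.045,.02,-.01,-.04,-.067):
    h-=np.clip((2.0-(f-f0)[2])*.0005,-.0005,.0005)
    r.move_l(bp(0,y,.022+h),speed=.04)
    f,_=fn(6); print(y,"force",(f-f0).round(2),"tip",tip().round(4),"cmd",round(h,4))
print(r.sense()["clock"])
E
```

```text
start [1.17 0.34 1.98] [-0.0003  0.0665 -0.0004]
0.045 force [-0.06 -1.07  1.39] tip [-0.      0.0449 -0.0005] cmd -0.0004
0.02 force [ 0.25 -1.45  2.4 ] tip [-0.      0.02   -0.0008] cmd -0.0007
-0.01 force [ 0.16 -1.02  1.58] tip [-0.     -0.01   -0.0006] cmd -0.0005
-0.04 force [-0.26 -1.85  2.03] tip [-0.     -0.04   -0.0008] cmd -0.0008
-0.067 force [-0.26 -1.19  2.43] tip [-0.     -0.067  -0.0007] cmd -0.0007
12.5333
```

The sweep is done with steady contact of about 2 N. Next I'll lift off, get out of the way, and work out the flap angle and what stands behind it.

```bash
python3 - <<'E'
from h import *
from scipy.optimize import least_squares
r.move_l(bp(0,-.067,.022+.06),speed=.15)
r.move_l(bp(-.02,-.04,.022+.26),speed=.25)
for c in("top","side"):
    p,d=r.grab_frame(c); cv2.imwrite(f"pics/{c}2.png",p[:,:,::-1]); np.save(f"pics/{c}2_d.npy",d)
print(r.sense()["clock"],r.sense()["position"])
hp=np.array([.130,0,.0095])
def proj(c,P):
    m=r.camera_model(c);q=np.array(m["view"])@np.r_[P,1];k=np.array(m["K"])@q[:3];return k[:2]/k[2]
C={"top":{1:(243.6,209.4),-1:(355.9,197.8)},"side":{1:(268.8,203.2),-1:(313.2,144.8)}}
for th in np.arange(1.6,2.06,.05):
    row=[]
    for c in C:
        for s in(1,-1):
            P=MID+B@(hp+[ -.18*np.cos(th),s*.131,.18*np.sin(th)]); row.append((proj(c,P)-C[c][s]).round(1))
    print(round(th,2),np.array(row).tolist())
d=np.load("pics/top_d.npy")
for u,v in((273,202),(325,195),(274,212),(326,208),(300,207),(300,200)):
    w=np.median(d[v-1:v+2,u-1:u+2]);print((u,v),deproj("top",(u,v),w).round(3))
E
python3 - <<'E'
import cv2,numpy as np
a=cv2.imread("pics/top2.png")[170:320,210:420];b=cv2.imread("pics/side2.png")[60:360,180:480]
cv2.imwrite("pics/c2.png",np.hstack([cv2.resize(a,(400,286)),cv2.resize(b,(400,400))[:286]]) if 0 else np.hstack([cv2.copyMakeBorder(cv2.resize(a,(400,286)),0,114,0,0,0),cv2.resize(b,(400,400))]))
E
```

```text
14.15 [ 0.3815394  -0.01170546  0.33606425]
1.6 [[0.3, 15.5], [1.7, 14.8], [14.6, 4.4], [12.6, 1.7]]
1.65 [[-0.1, 11.6], [1.3, 10.9], [10.6, 2.8], [9.2, 0.4]]
1.7 [[-0.5, 7.7], [0.8, 7.0], [6.5, 1.3], [5.8, -0.7]]
1.75 [[-0.9, 3.8], [0.4, 3.2], [2.4, 0.0], [2.3, -1.7]]
1.8 [[-1.2, 0.0], [-0.1, -0.6], [-1.6, -1.1], [-1.1, -2.5]]
1.85 [[-1.5, -3.7], [-0.6, -4.3], [-5.6, -2.0], [-4.5, -3.2]]
1.9 [[-1.8, -7.4], [-1.1, -7.9], [-9.6, -2.7], [-8.0, -3.7]]
1.95 [[-2.1, -11.0], [-1.7, -11.4], [-13.5, -3.3], [-11.3, -4.0]]
2.0 [[-2.3, -14.5], [-2.2, -14.9], [-17.4, -3.6], [-14.7, -4.1]]
2.05 [[-2.5, -17.9], [-2.7, -18.2], [-21.1, -3.8], [-18.0, -4.1]]
(273, 202) [0.66  0.104 0.1  ]
(325, 195) [ 0.669 -0.037  0.094]
(274, 212) [0.59  0.096 0.24 ]
(326, 208) [ 0.594 -0.03   0.224]
(300, 207) [0.591 0.032 0.26 ]
(300, 200) [ 0.691  0.032 -0.002]
```

View pics/c2.png

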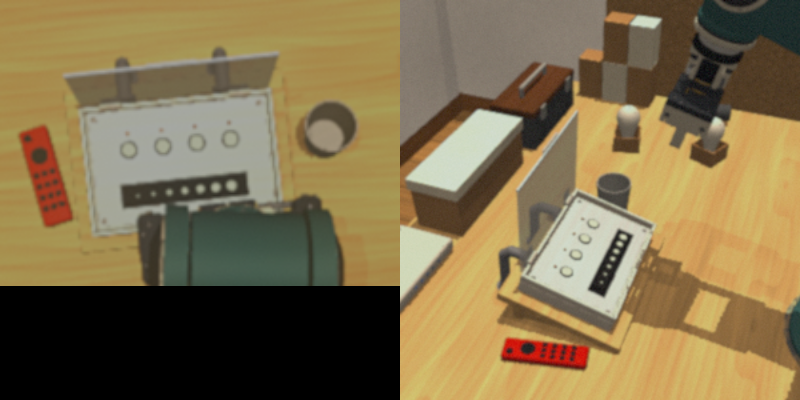

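Both cameras agree on a flap angle of about 1.79, and the cables behind it are low (z about 0.1). I'll plan the push path and check reachability before moving.

```bash
cat >> h.py <<'E'
PIV=np.array([.130,0,.0095]); RHO=.155; Y=0.
def pose(th,gap=0.,rho=RHO,alpha=None):
    a=max(np.pi/2,th+.15) if alpha is None else alpha
    e=np.array([-np.cos(th),0,np.sin(th)]); n=np.array([np.sin(th),0,np.cos(th)])
    c=MID+B@(PIV+[0,Y,0]+rho*e+(.0015+gap)*n)
    T=tool(YAW,np.pi/2+.262-a)
    return c-T[:,0]*.0075-T[:,2]*.022, quat(T)
THS=np.r_[np.arange(1.7,.05,-.15),.06]
E
python3 - <<'E'
from h import *
pts=[pose(1.79,.03,.155,2.0),pose(1.79,.03,.30,2.0)]+[pose(t) for t in THS]+[pose(-.05)]
for p,q in pts:
    j=r.ik(p,q); print(p.round(3),None if j is None else np.round(j,2))
E
```

```text
[0.632 0.034 0.29 ] [ 0.01  0.12  1.37 -0.    1.82 -1.58]
[0.626 0.034 0.435] [ 0.01  0.13  1.12 -0.    2.06 -1.58]
[0.585 0.033 0.289] [ 0.01 -0.08  1.56 -0.    1.68 -1.58]
[0.559 0.032 0.286] [ 0.01 -0.23  1.7   0.    1.53 -1.58]
[0.534 0.032 0.278] [ 0.01 -0.36  1.83  0.    1.41 -1.58]
[0.513 0.031 0.267] [ 0.01 -0.41  1.89  0.    1.41 -1.58]
[0.495 0.031 0.253] [ 0.01 -0.46  1.94  0.    1.4  -1.58]
[0.479 0.031 0.236] [ 0.01 -0.49  1.99  0.    1.38 -1.59]
[0.465 0.03  0.218] [ 0.01 -0.53  2.04  0.    1.36 -1.59]
[0.455 0.03  0.197] [ 0.01 -0.55  2.09  0.    1.34 -1.59]
[0.447 0.03  0.175] [ 0.01 -0.56  2.13  0.    1.31 -1.59]
[0.443 0.03  0.152] [ 0.01 -0.57  2.17  0.    1.27 -1.59]
[0.443 0.03  0.129] [ 0.01 -0.55  2.2   0.    1.23 -1.59]
[0.445 0.03  0.107] [ 0.01 -0.53  2.22  0.    1.19 -1.59]
[0.449 0.03  0.091] [ 0.01 -0.51  2.23  0.    1.15 -1.59]
```

```bash
python3 - <<'E'
from h import *
p=r.sense()["position"]
r.move_l([.42,.02,.46],speed=.25)
r.movep(*pose(1.79,.03,.30,2.0))
p,q=pose(1.79,.03,.155,2.0); r.move_l(p,q,speed=.15)
f0,_=fn(8); print(r.sense()["clock"])
for t in THS:
    p,q=pose(t); hit=r.move_l(p,q,speed=.10,force_limit=12)
    f,_=fn(2); print(round(t,2),hit,(f-f0).round(1),end="; ")
    if hit: break
else:
    p,q=pose(-.06); hit=r.move_l(p,q,speed=.02,force_limit=8); f,_=fn(4)
    print("\nend",hit,(f-f0).round(2),tip().round(4))
print(r.sense()["clock"])
E
```

```text
17.1333
1.7 False [ 0.2  0.4 -0.4]; 1.55 False [0.3 0.1 0.1]; 1.4 False [ 0.3 -0.   0.4]; 1.25 False [-0.2  0.2 -0.2]; 1.1 False [-0.2  0.1 -0.4]; 0.95 False [ 0.1 -0.6 -0.3]; 0.8 False [0.4 0.4 0.4]; 0.65 False [-0.4  0.  -0.3]; 0.5 False [-0.2 -0.1  0.1]; 0.35 False [-0.   0.1  0.3]; 0.2 False [0.1 0.2 0.8]; 0.06 False [-0.5 -0.2  0.1]; 
end True [-4.1   0.05 11.26] [-0.017   0.      0.0118]
23.0333
```

Contact came 11.8 mm above the bar estimate, which is the shut flap's outer surface. I'll retract and verify.

```bash
python3 - <<'E'
from h import *
s=r.sense()["position"]
r.move_l(s+B[:,2]*.10,speed=.12); r.move_l([.33,-.25,.38],speed=.25)
a,d=r.grab_frame("top"); b,_=r.grab_frame("side"); print(r.sense()["clock"],fn(6)[0].round(2))
a=a[170:320,210:420,::-1];b=b[60:360,180:480,::-1]
cv2.imwrite("pics/c3.png",np.hstack([cv2.copyMakeBorder(cv2.resize(a,(420,300)),0,80,0,0,0),cv2.resize(b,(380,380))]))
E
```

```text
25.6583 [-0.12  0.55  0.11]
```

View pics/c3.png

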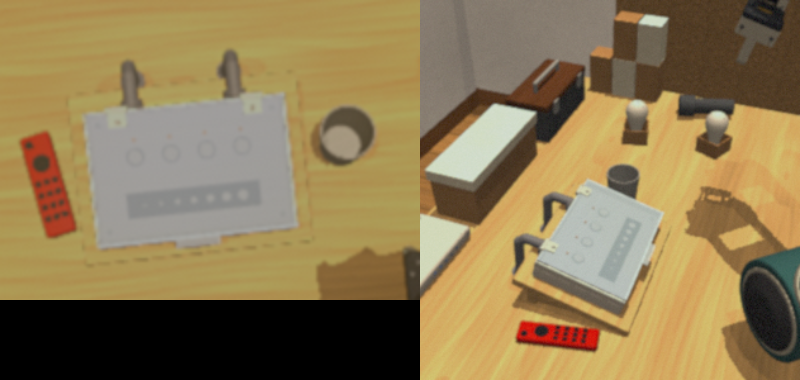

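```bash
python3 - <<'E'
from h import *
_,d=r.grab_frame("top"); m=r.camera_model("top");K=np.array(m["K"]);V=np.linalg.inv(m["view"])
v,u=np.mgrid[222:285,258:352]; z=d[v,u]; P=np.stack([(u-K[0,2])/K[0,0]*z,(v-K[1,2])/K[1,1]*z,z],-1).reshape(-1,3); P=P[P[:,2]>0]@V[:3,:3].T+V[:3,3]
L=(P-MID)@B; k=(abs(L[:,1])<.12)&(L[:,0]>-.045)&(L[:,0]<.11)
for _ in range(5):
    c=np.polyfit(L[k,0],L[k,2],1); k=k&(abs(np.polyval(c,L[:,0])-L[:,2])<.006)
print("flap angle from depth",-c[0],"height at bar",c[1],k.sum())
if abs(c[0])<.03: r.job_done(); print("handed in",r.sense()["clock"])
E
```

```text
flap angle from depth -0.00046378216778003963 height at bar 0.010461791565393026 4842
the job is handed in; nothing more can be done
the job is handed in; nothing more can be done
```

The slide bar was swept from the smallest dot to the biggest, the flap is shut, and the job was handed in at about 26 s of the 64 s allowed.

- **Slide:** With the gripper closed, I ran the fingertips along the whole row without lifting off. The pressing force averaged 1.4–2.4 N at every stop along the bar. The sweep started just past the small dot and ended just past the big one.
- **Flap:** I pushed it down from behind its free edge. The final press stopped at about 11 N, 11.8 mm above my estimate of the bar's top; the spec says 11 mm. A depth-image fit afterwards gave a flap angle of about 0 rad and a height of 10.5 mm. The last picture also shows it flat on the box.
- **Surroundings:** In the last picture the remote, cup and bulbs look unmoved. The arm is clear and the force on the tool is near zero. The tray and cells were outside that view, but the arm did not go near them.

**What I could not confirm or explain:**
- No camera view showed whether the light came on, so that rests on the contact forces.
- The two cameras disagreed by about 3 mm on the dot positions, and I used a position between them.
- The sideways force during the slide had the opposite sign to what friction should give. I left that unexplained because the pressing force was steady.
- The force readings during the flap's swing were at noise level. Only the final press and the depth check confirm that it closed.

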